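# Set out a stripped microscope's optics on the service mats

## Robot

A 6-joint arm with a two-finger parallel gripper is mounted at the origin on the work surface. World frame = base frame: x ahead of the robot, y to its left, z up, the work surface at z = 0. Lengths are in m, angles in rad, forces in N, time in s.
With the tool pointing down it reaches from about 0.375 to 0.975 m from the base axis. Payload 3.8 kg.
Tool frame: the origin (TCP) lies at the very end of the fingers, on their centre line; the grasp point (between the pads) lies 19 mm behind it; z points along the fingers, y is the line along which they close (so a half turn about z gives the same grasp; the last joint's range is limited). The gripper opens to 85 mm and grips with 20 to 120 N. Pads are 22 mm wide; open, the fingers measure 114 mm over their backs; the gripper's body (76 mm by 85 mm) begins 54 mm behind the grasp point. The pads swing forward as they close: fully open they stand 13 mm farther back than shut.
Start: joints at [1.098, 0.264, 1.604, -0, 1.274, -0.037], TCP at [0.285, 0.612, 0.193] pointing down, gripper open.
Joint ranges: [-2.63, 2.63], [-0.94, 2.18], [0.31, 2.57], [-1.31, 4.45], [0, 2.66], [-2.55, 2.55]. Speed limits (rad/s): [2.57, 2.57, 3.14, 3.14, 3.14, 3.14].

## Interface

Orientations are given as a 3x3 rotation matrix whose columns are the frame's x, y, z axes.
In Python, from cell import env gives the robot as it stands.
- The arm moves only by the tool play_rows, never from a script. Its argument "targets" is a list that holds one entry, the list of rows, each a list of 5 numbers: the closure, from 0 (fully open) to 1 (shut), then the shift along the world's x, y, z in cm, then the turn about the world's z in rad. In form: [[[gripper, x, y, z, spin], ...]]. A call has 1 to 10 rows; each row is the pose to reach, as a shift and turn from the pose commanded when the call began; what a row does not reach only later rows make up. A row lasts 1/8 s, in which the tool goes at most 62.5 mm and 10.7 degrees, less where a joint would pass 70% of its speed; a pose out of reach is approached as far as the arm can. A call with a gripper value outside its range is refused whole. The fingers move at their own pace and stop on an object; "force" is the grip in N (left out, the last holds). Time passes only in rows, so rows that repeat a pose let the fingers close. It gives the time, the measured TCP pose, the force, the opening and the grip force at its end, in the units of the state.
- env.observe(): the state, without advancing time (a new reading comes with each control period).
- env.read_camera(name): name is "side" or "top"; returns a dict with "img" (384x512x3 uint8, blue, green, red), "range_z" (384x512 float32, m along the optical axis (not along the pixel's ray), 0 where there is no reading), "intrinsics" (3x3 intrinsics, pixels), "rvec" (rotation vector, rad) and "tvec" (3), from world to camera coordinates, as OpenCV has them. Camera axes: x right, y down, z forward; pixel columns grow to the right and rows downward; lengths in m; the calibration is good to about 2 mm. A picture is of the moment at which its call begins.
- env.finish_job(): hands the job in; it is judged then, once.
The state is a dict: "clock": time; "joint_pos": joint angles; "qd": joint speeds; "joint_torque": joint torques, N m; "tcp_pos": TCP position; "eef_rot": TCP orientation; "wrist_force": force on the tool from outside, world axes, zero at the start; "ft_torque": the same for the moment, N m; "finger_gap": finger opening in m; "grasp_force": force on a finger pad.
Only numpy, scipy, OpenCV 4.12 (cv2) and the standard library are available. Lean on these libraries where they do the work, as an engineer would, in place of code of your own. Each camera call takes 0.05 s, during which the arm holds its last target. There are 200 camera calls.

## Task

The microscope has been stripped for service: lay its optics out on the two service mats, upright, each well inside its own white-framed field (left and right as the robot sees them). On the grey mat the yellow-banded objective goes straight in front of the nosepiece, in the middle field, with the red-banded one in the field to the left of it and the blue-banded one in the field to the right; on the blue mat the eyepieces go in front of the binocular head, each before its own tube, the silver-ringed one to the left of the plain black one. Do not drop or knock over any part, and leave the oil bottle, marker and slide box alone.

Things in the scene. Friction and masses are not known exactly. Their poses are not given: they have to be found in the camera images.
- obj_red_mid (a point): microscope objective with a red band, nose up on its black rear cap: straight aluminium barrel and cap 33 mm across up to 37 mm, then the red band narrows to a short 18 mm nose; 48 mm tall, about 110 g. Loose, upright; this point is on its axis (z), half-way up. Round: yaw means nothing.
- obj_yellow_mid (a point): microscope objective with a yellow band, nose up on its black rear cap: straight aluminium barrel and cap 33 mm across up to 39 mm, then the yellow band narrows to a medium 16 mm nose; 54 mm tall, about 130 g. Loose, upright; this point is on its axis (z), half-way up. Round: yaw means nothing.
- obj_blue_mid (a point): microscope objective with a bright blue band, nose up on its black rear cap: straight aluminium barrel and cap 33 mm across up to 43 mm, then the bright blue band narrows to a slender pointed 14 mm nose; 62 mm tall, about 160 g. Loose, upright; this point is on its axis (z), half-way up. Round: yaw means nothing.
- eye_ring_mid (a point): focusing eyepiece, black, with a silver knurled ring 45 mm across between 22 and 36 mm up (from above, a silver annulus round the black tube); 64 mm tall, about 110 g. Stands on its rubber eyecup; eyecup and body 43 mm across up to 36 mm, then a 23 mm tube to the top. Loose, upright; this point is on its axis (z), half-way up. Round: yaw means nothing.
- eye_plain_mid (a point): plain eyepiece, all black, no ring; 64 mm tall, about 110 g. Stands on its rubber eyecup; eyecup and body 43 mm across up to 36 mm, then a 23 mm tube to the top. Loose, upright; this point is on its axis (z), half-way up. Round: yaw means nothing.
- nose_mat: fixed grey mat, 250 (x) by 210 (y) by 3 mm thick; origin mid underside; x away from the robot, y left, z up; yaw within 0.2 rad. Near half: a row of three white-framed square fields of 64 mm, centres at x -70 mm, y +64 (left), 0 (middle), -64 mm (right). Far half: the round steel three-socket nosepiece, 86 mm across, 55 mm high, centre at x +65, y 0 mm.
- head_mat: fixed blue mat, 250 (x) by 210 (y) by 3 mm thick; origin mid underside; x away from the robot, y left, z up; yaw within 0.2 rad. Near half: two white-framed square fields of 76 mm, centres at x -70 mm, y +38 (left), -38 mm (right). Far half: white and black binocular head, x +18 to +125 mm, 120 mm wide, 108 mm high, its two empty tubes at y +38, -38 mm rising toward the robot.
- oil_bottle: bystander: small amber bottle with a black cap, 35 mm across, 69 mm tall, standing loose on the bench; origin at the centre of its underside, z up.
- marker: bystander: grey marker pen with a green cap, 26 mm across, 116 mm tall, standing loose on its end; origin at the centre of its underside, z up.
- slide_box: bystander: closed pale wooden slide box with a paper label, 87 x 67 x 33 mm, lying loose; origin at the centre of its underside, z up.

How it is judged:
At the end, for the whole second after the job is handed in: All five optics stand upright (within 0.12 rad) on their mats, released and at rest, each with its centre within 16 mm, lengthwise and crosswise of the mat, of the middle of its own field: red left, yellow middle, blue right on the grey mat; silver-ringed left, plain right on the blue mat (x of obj_red_mid in the frame of nose_mat between -0.086 and -0.054 m and y of obj_red_mid in the frame of nose_mat between 0.048 and 0.08 m and z of obj_red_mid in the frame of nose_mat between 0.021 and 0.031 m and angle between each of obj_red_mid, obj_yellow_mid, obj_blue_mid, eye_ring_mid, eye_plain_mid's own z axis and vertical below 0.12 rad and linear speed of each of obj_red, obj_yellow, obj_blue, eye_ring, eye_plain below 0.02 m/s and angular speed of each of obj_red, obj_yellow, obj_blue, eye_ring, eye_plain below 0.2 rad/s and x of obj_yellow_mid in the frame of nose_mat between -0.086 and -0.054 m and y of obj_yellow_mid in the frame of nose_mat between -0.016 and 0.016 m and z of obj_yellow_mid in the frame of nose_mat between 0.024 and 0.034 m and x of obj_blue_mid in the frame of nose_mat between -0.086 and -0.054 m and y of obj_blue_mid in the frame of nose_mat between -0.08 and -0.048 m and z of obj_blue_mid in the frame of nose_mat between 0.028 and 0.038 m and x of eye_ring_mid in the frame of head_mat between -0.086 and -0.054 m and y of eye_ring_mid in the frame of head_mat between 0.022 and 0.054 m and z of eye_ring_mid in the frame of head_mat between 0.029 and 0.039 m and x of eye_plain_mid in the frame of head_mat between -0.086 and -0.054 m and y of eye_plain_mid in the frame of head_mat between -0.054 and -0.022 m and z of eye_plain_mid in the frame of head_mat between 0.029 and 0.039 m); the robot touches nothing.
It fails at once if an optic is knocked over (leans more than 0.7 rad) (angle between any of obj_red_mid, obj_yellow_mid, obj_blue_mid, eye_ring_mid, eye_plain_mid's own z axis and vertical above 0.7 rad).
It fails at once if an optic is dropped: out of the gripper's hold more than about 20 mm above the surface ((height (world z) of obj_red_mid above 0.047 m and contact force between obj_red and the arm below 0.01 N and contact force between obj_red and the fingers below 0.01 N) or (height (world z) of obj_yellow_mid above 0.05 m and contact force between obj_yellow and the arm below 0.01 N and contact force between obj_yellow and the fingers below 0.01 N) or (height (world z) of obj_blue_mid above 0.054 m and contact force between obj_blue and the arm below 0.01 N and contact force between obj_blue and the fingers below 0.01 N) or (height (world z) of eye_ring_mid above 0.055 m and contact force between eye_ring and the arm below 0.01 N and contact force between eye_ring and the fingers below 0.01 N) or (height (world z) of eye_plain_mid above 0.055 m and contact force between eye_plain and the arm below 0.01 N and contact force between eye_plain and the fingers below 0.01 N)).
It fails at once if the oil bottle, marker or slide box is shoved more than 25 mm or knocked over (distance of any of oil_bottle, marker, slide_box from where it was at the start of the episode above 0.025 m or angle between any of oil_bottle, marker, slide_box's own z axis and vertical above 0.5 rad).
It also fails if it takes over 112 s, if anything falls off the work surface, if the arm or the gripper's body presses on something with over 40 N, if the wrist force passes 120 N, or if a joint passes its speed limit or range.

## Working session

There is one attempt and no reset: what is moved stays moved. The work goes in short steps, Python scripts to look and compute and a tool call to move; the robot and the scene stay as the last step left them, time stands still between calls to the robot, and variables do not carry over. Pictures are saved under pics/ and viewed, at most 14 in all, crops included, and the job is handed in when it is done.

Besides the shell and the picture viewer there is one more tool, called after "Call:" as a command line: name --argument value ..., lists and objects as JSON in quotes. play_rows: Moves the arm, as the interface text tells. Its arguments: {"type":"object","properties":{"targets":{"type":"array"},"force":{"type":"number"}},"required":["targets"]}

```bash
mkdir -p pics
cat > h.py <<'E'
import numpy as np, cv2
from cell import env
def cam(n):
    c=env.read_camera(n); c['R']=cv2.Rodrigues(np.array(c['rvec'],float))[0]; c['t']=np.array(c['tvec'],float).ravel(); c['K']=np.array(c['intrinsics']); return c
def ray(c,u,v,z):
    d=c['R'].T@np.linalg.inv(c['K'])@np.array([u,v,1.]); o=-c['R'].T@c['t']
    return o+d*(z-o[2])/d[2]
def world(c):
    h,w=c['range_z'].shape; u,v=np.meshgrid(np.arange(w),np.arange(h)); Z=c['range_z']
    K=c['K']; P=np.stack([(u-K[0,2])/K[0,0]*Z,(v-K[1,2])/K[1,1]*Z,Z],-1)
    W=(P-c['t'])@c['R']; W[Z==0]=np.nan; return W
E
python3 - <<'E'
from h import *
s=env.observe(); print(s['clock'],s['tcp_pos'],s['eef_rot'],s['finger_gap'])
for n in('top','side'):
    c=cam(n); cv2.imwrite(f'pics/{n}0.png',cv2.resize(c['img'],(800,600)) ); print(n,-c['R'].T@c['t'],c['R'],c['K'])
    np.savez(f'{n}0.npz',**{k:np.array(v) for k,v in c.items()})
E
```

```text
0.0 [0.28459527 0.61115589 0.19153446] [[-9.06526264e-01  4.22148198e-01 -1.01575273e-03]
 [ 4.22149415e-01  9.06524000e-01 -2.02718810e-03]
 [ 6.50304199e-05 -2.26649867e-03 -9.99997429e-01]] 0.08513667570426162
top [ 0.38214536 -0.01290462  1.34939242] [[ 2.35558455e-02 -9.99722406e-01  4.83807692e-04]
 [-9.94424185e-01 -2.34807592e-02 -1.02806589e-01]
 [ 1.02789410e-01  1.94058605e-03 -9.94701247e-01]] [[412.10575269   0.         253.37454267]
 [  0.         412.10575269 189.5357117 ]
 [  0.           0.           1.        ]]
side [-0.01899161 -0.567109    0.70297626] [[ 0.72562343 -0.68791902  0.01542935]
 [-0.42559187 -0.46631234 -0.77551554]
 [ 0.54068679  0.55616564 -0.6311399 ]] [[393.35529089   0.         256.42990368]
 [  0.         393.35529089 198.09025189]
 [  0.           0.           1.        ]]
```

View pics/top0.png

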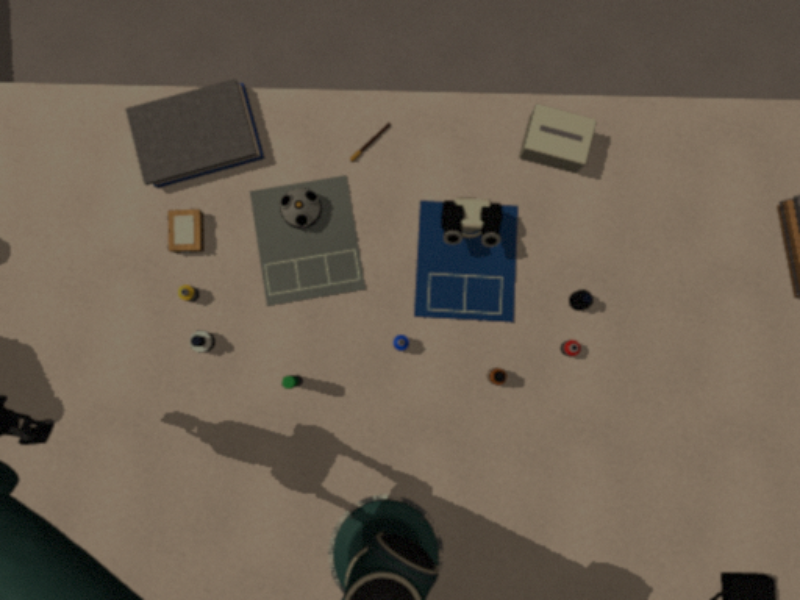

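View pics/side0.png

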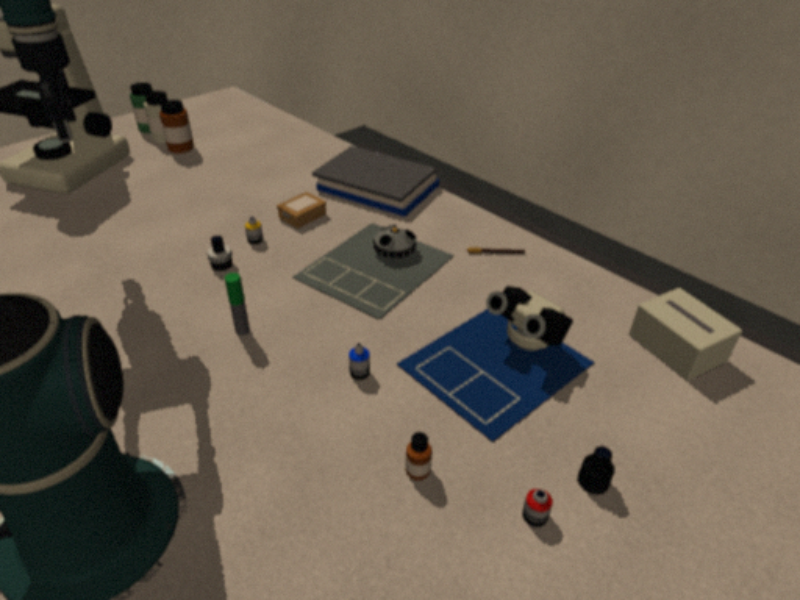

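Top view (800x600 px): yellow objective (189,293), ringed eyepiece (202,342), blue (401,343), red (571,348), plain eyepiece (581,300), bottle (497,376), marker (291,382), slide box (185,230). The grey mat's frames are around (312,272) and the blue mat's around (466,294).

```bash
cat > meas.py <<'E'
from h import *
def blobs(c,zmin=0.012):
    W=world(c); m=(np.nan_to_num(W[...,2])>zmin).astype(np.uint8)
    n,l,st,ce=cv2.connectedComponentsWithStats(m); out=[]
    for i in range(1,n):
        if 12<st[i,4]<900:
            P=W[l==i]; zt=np.percentile(P[:,2],95); T=P[P[:,2]>zt-.006]
            out.append((st[i,4],ce[i].round(),zt.round(4),T[:,:2].mean(0).round(4),((P[:,:2].min(0)+P[:,:2].max(0))/2).round(4)))
    return out
def frame(c,box):
    x0,y0,x1,y1=box; g=c['img'][y0:y1,x0:x1].astype(np.uint8); v=cv2.cvtColor(g,cv2.COLOR_BGR2GRAY)
    m=((v.astype(float)-cv2.medianBlur(v,15))>18).astype(np.uint8)
    n,l,st,ce=cv2.connectedComponentsWithStats(m); i=1+st[1:,4].argmax()
    ys,xs=np.nonzero(l==i); P=np.array([ray(c,x+x0,y+y0,.003)[:2] for x,y in zip(xs,ys)],np.float32)
    return cv2.minAreaRect(P*1000),len(xs)
E
python3 - <<'E'
from meas import *
for n in('top','side'):
    c=dict(np.load(f'{n}0.npz')); print(n)
    for b in blobs(c): print(*b)
    if n=='top':
        for box in((165,155,235,200),(268,168,330,206)):
            r,k=frame(c,box); print(r,k)
            B=cv2.boxPoints(r); print(B)
    else:
        for box in((190,160,265,200),(262,218,336,275)): print(frame(c,box))
# colour sampling
    for nm,(lo,hi) in dict(red=((0,120,60),(8,255,255)),yel=((20,120,60),(32,255,255)),blu=((112,150,60),(125,255,255))).items():
        m=cv2.inRange(cv2.cvtColor(c['img'],cv2.COLOR_BGR2HSV),lo,hi)
        k,l,st,ce=cv2.connectedComponentsWithStats(m)
        for i in range(1,k):
            if 15<st[i,4]<150: print(nm,st[i,4],ce[i],ray(c,*ce[i],.04)[:2])
E
```

```text
top
563 [192. 133.] 0.0528 [0.7013 0.1942] [0.7014 0.1943]
493 [507. 150.] 0.0663 [ 0.7161 -0.8199] [ 0.6406 -0.8281]
592 [118. 147.] 0.0374 [0.6468 0.4342] [0.6468 0.4329]
109 [120. 187.] 0.0532 [0.5162 0.4196] [0.5161 0.4201]
160 [372. 191.] 0.0652 [ 0.5221 -0.3922] [ 0.5215 -0.3917]
170 [129. 218.] 0.0651 [0.4167 0.3862] [0.4177 0.3868]
88 [256. 219.] 0.061 [ 0.4243 -0.0224] [ 0.424  -0.0226]
102 [365. 222.] 0.0502 [ 0.4216 -0.3697] [ 0.4212 -0.3707]
112 [318. 240.] 0.0715 [ 0.3607 -0.2187] [ 0.3606 -0.2187]
98 [187. 244.] 0.1178 [0.3413 0.1911] [0.3422 0.1909]
574 [ 15. 272.] 0.3699 [0.2873 0.5753] [0.2768 0.5942]
562 [478. 376.] 0.0426 [-0.0403 -0.7192] [-0.0436 -0.7088]
((571.5645751953125, 160.52783203125), (68.01150512695312, 176.25743103027344), 11.359931945800781) 139
[[520.86615 240.23184]
 [555.5839   67.42746]
 [622.263    80.82382]
 [587.5452  253.6282 ]]
((532.4901123046875, -153.8836212158203), (159.49722290039062, 83.22100067138672), 88.07062530517578) 360
[[ 488.21826 -232.1861 ]
 [ 571.3921  -234.98795]
 [ 576.76196  -75.58115]
 [ 493.58813  -72.7793 ]]
red 68 [365
[... 249 characters left out ...]
.6959 0.1915] [0.6952 0.1911]
236 [140. 162.] 0.0648 [0.4146 0.3852] [0.4151 0.3858]
367 [151. 193.] 0.1168 [0.3385 0.1895] [0.3396 0.1909]
230 [230. 230.] 0.06 [ 0.4206 -0.0226] [ 0.4217 -0.0212]
396 [268. 291.] 0.07 [ 0.3573 -0.2187] [ 0.3579 -0.2184]
478 [382. 300.] 0.065 [ 0.5179 -0.3924] [ 0.5172 -0.3924]
320 [344. 323.] 0.0493 [ 0.4186 -0.3701] [ 0.4192 -0.3698]
(((570.1337890625, 134.22491455078125), (91.11605834960938, 38.8076057434082), 46.27083206176758), 54)
(((532.1975708007812, -150.60888671875), (160.6583709716797, 84.15544128417969), 88.05553436279297), 472)
red 145 [344.31034483 321.19310345] [ 0.41487691 -0.3717029 ]
yel 43 [161.41860465 144.20930233] [0.51239927 0.41888139]
```

Run:
```python
from meas import *
for n,box in(('top',(163,152,237,200)),('side',(188,160,268,203))):
    c=dict(np.load(f'{n}0.npz')); x0,y0,x1,y1=box
    v=cv2.cvtColor(c['img'][y0:y1,x0:x1],cv2.COLOR_BGR2GRAY); big=cv2.resize(c['img'][y0:y1,x0:x1],None,fx=8,fy=8,interpolation=cv2.INTER_CUBIC)
    if n=='top': cv2.imwrite('pics/grey.png',big)
    for th in(6,9,12,15):
        m=((v.astype(float)-cv2.medianBlur(v,11))>th).astype(np.uint8)
        k,l,st,ce=cv2.connectedComponentsWithStats(m,connectivity=8); i=1+st[1:,4].argmax(); ys,xs=np.nonzero(l==i)
        P=np.array([ray(c,x+x0,y+y0,.003)[:2] for x,y in zip(xs,ys)],np.float32)*1000
        print(n,th,len(xs),cv2.minAreaRect(P))
```

```text
top 6 440 ((569.82763671875, 168.94154357910156), (73.2452392578125, 195.3138885498047), 11.152627944946289)
top 9 334 ((569.5285034179688, 169.05313110351562), (71.22112274169922, 194.5890350341797), 11.06087875366211)
top 12 245 ((569.6743774414062, 168.67398071289062), (69.65726470947266, 194.09698486328125), 11.36035442352295)
top 15 203 ((569.73583984375, 168.66773986816406), (68.54212951660156, 192.56378173828125), 10.950002670288086)
side 6 368 ((570.1478271484375, 170.2779998779297), (75.90721130371094, 193.489013671875), 10.989039421081543)
side 9 311 ((571.2736206054688, 167.90505981445312), (74.61582946777344, 188.3467254638672), 11.591293334960938)
side 12 246 ((571.3259887695312, 164.49790954589844), (72.17788696289062, 181.68960571289062), 11.02757453918457)
side 15 85 ((576.1646118164062, 140.72999572753906), (70.56594848632812, 100.9321060180664), 9.419967651367188)
```

View pics/grey.png

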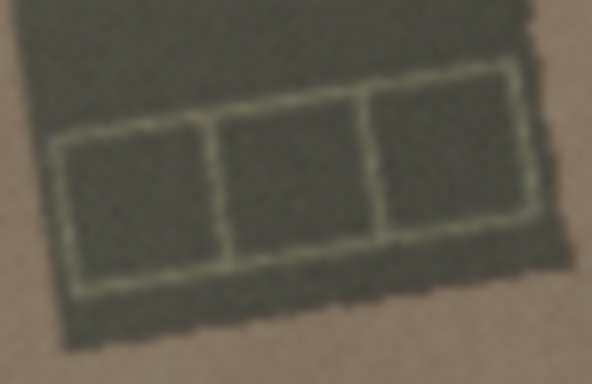

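Grey frame is clear: centre (0.570,0.169), yaw +0.193, which agrees with the nosepiece position. Blue frame: centre (0.532,-0.152), yaw -0.034. I'll start with the ringed eyepiece.

Call:
play_rows --targets '[[[0,6,-11,-6,-0.55],[0,13.1,-22.5,-6,-1.135],[0,13.1,-22.5,-6,-1.135],[0,13.1,-22.5,-6,-1.135],[0,13.1,-22.5,-6,-1.135],[0,13.1,-22.5,-6,-1.135],[0,13.1,-22.5,-6,-1.135],[0,13.1,-22.5,-6,-1.135],[0,13.1,-22.5,-6,-1.135]]]' --force 40

```text
clock: 1.23
tcp_pos: [0.4157, 0.3873, 0.1328]
eef_rot: [[-0.002, 1.0, -0.0], [1.0, 0.002, -0.0], [-0.0, -0.0, -1.0]]
wrist_force: [-0.2, -0.5, 0.4]
finger_gap: 0.0851
grasp_force: 0.0
```

Call:
play_rows --targets '[[[0,0,-0.1,-5,0],[0,0,-0.1,-10,0],[0,0,-0.1,-12.3,0],[0,0,-0.1,-12.3,0],[0.2,0,-0.1,-12.3,0],[0.4,0,-0.1,-12.3,0],[0.6,0,-0.1,-12.3,0],[0.7,0,-0.1,-12.3,0],[0.7,0,-0.1,-12.3,0],[0.7,0,-0.1,-12.3,0]]]'

```text
clock: 2.48
tcp_pos: [0.4163, 0.3861, 0.0101]
eef_rot: [[0.0, 1.0, 0.001], [1.0, -0.0, 0.0], [0.0, 0.001, -1.0]]
wrist_force: [1.9, -0.1, -0.4]
finger_gap: 0.0259
grasp_force: 0.4
```

Run:
```python
from h import *
s=env.observe(); print(s['clock'],s['finger_gap'],s['grasp_force'],s['tcp_pos'])
c=cam('side'); cv2.imwrite('pics/a.png',cv2.resize(c['img'][100:220,80:240],(800,600),interpolation=cv2.INTER_CUBIC))
```

```text
2.475 0.02594202822833586 0.42992147617042065 [0.41625076 0.38605613 0.01011698]
```

View pics/a.png

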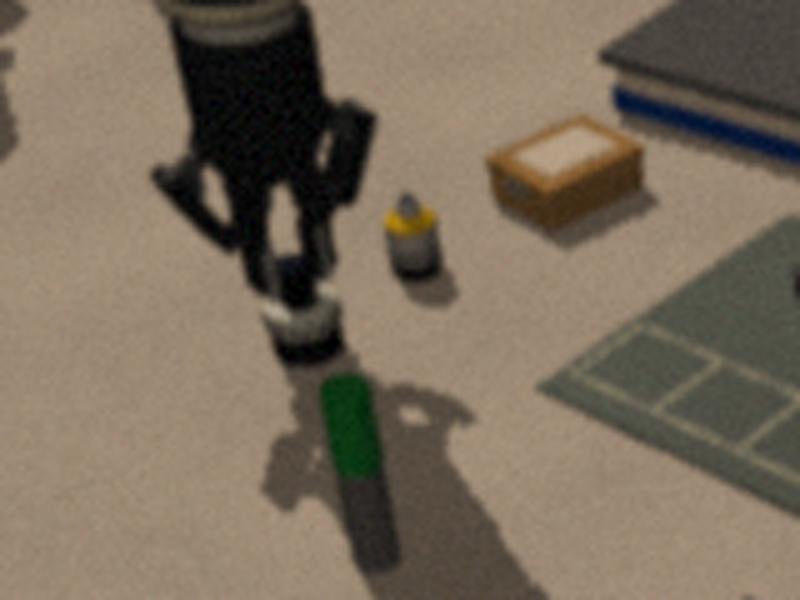

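Run:
```python
from h import *
for n,(x0,x1,y0,y1) in dict(side=(125,150,140,176),top=(110,150,200,235)).items():
    c=cam(n); W=world(c)[y0:y1,x0:x1]; 
    P=W.reshape(-1,3); P=P[(P[:,2]>.008)&(P[:,2]<.14)]
    for z in np.arange(.01,.14,.01):
        q=P[(P[:,2]>=z)&(P[:,2]<z+.01)]
        if len(q): print(n,round(z,3),len(q),q[:,:2].min(0).round(3),q[:,:2].max(0).round(3))
    print(cv2.projectPoints(np.array([[.416,.386,.01],[.416,.386,.064]]),c['rvec'],c['tvec'],c['K'],None)[0].ravel())
```

```text
side 0.01 44 [0.392 0.365] [0.432 0.4  ]
side 0.02 35 [0.393 0.365] [0.428 0.391]
side 0.03 82 [0.393 0.362] [0.436 0.404]
side 0.04 22 [0.4   0.376] [0.43  0.388]
side 0.05 40 [0.39  0.373] [0.436 0.386]
side 0.06 70 [0.385 0.373] [0.437 0.402]
side 0.07 40 [0.387 0.374] [0.44  0.396]
side 0.08 38 [0.386 0.372] [0.437 0.397]
side 0.09 50 [0.372 0.371] [0.448 0.399]
side 0.1 55 [0.373 0.37 ] [0.45  0.397]
side 0.11 26 [0.342 0.197] [0.402 0.4  ]
side 0.12 8 [0.39  0.366] [0.398 0.38 ]
[141.72017176 167.94652648 138.6550868  152.97069873]
top 0.01 10 [0.399 0.366] [0.431 0.376]
top 0.02 8 [0.402 0.364] [0.437 0.381]
top 0.03 52 [0.395 0.364] [0.437 0.389]
top 0.04 13 [0.395 0.369] [0.427 0.391]
top 0.05 12 [0.392 0.374] [0.439 0.382]
top 0.06 26 [0.389 0.373] [0.441 0.385]
top 0.07 2 [0.398 0.374] [0.429 0.374]
top 0.08 5 [0.398 0.373] [0.432 0.375]
top 0.09 18 [0.37  0.372] [0.458 0.383]
top 0.1 40 [0.376 0.37 ] [0.463 0.389]
top 0.11 29 [0.367 0.368] [0.463 0.386]
top 0.12 20 [0.368 0.367] [0.469 0.385]
top 0.13 7 [0.367 0.372] [0.467 0.396]
[130.45827035 218.72458399 125.32001054 218.1633422 ]
```

Fingertips sit above the ring (about z 0.04) around the tube, not touching yet: closure 0.7 only commands a 25 mm gap. The tube is a good place to hold, so I'll close fully and lift slightly.

Call:
play_rows --targets '[[[1,0,0,0,0],[1,0,0,0,0],[1,0,0,0,0],[1,0,0,0,0],[1,0,0,1,0],[1,0,0,1,0]]]' --force 40

```text
clock: 3.38
tcp_pos: [0.4162, 0.3862, 0.0206]
eef_rot: [[0.0, 1.0, 0.001], [1.0, -0.0, 0.001], [0.001, 0.001, -1.0]]
wrist_force: [-0.3, 1.1, -0.2]
finger_gap: 0.0216
grasp_force: 39.1
```

Run:
```python
from h import *
s=env.observe(); print(s['clock'],s['finger_gap'],s['grasp_force'],s['tcp_pos'])
c=cam('side'); W=world(c)[140:176,125:150].reshape(-1,3); print(np.sort(W[:,2])[:3])
cv2.imwrite('pics/b.png',cv2.resize(c['img'][130:190,100:180],(800,600),interpolation=cv2.INTER_CUBIC))
```

```text
3.375 0.02163723702464023 39.07010078430176 [0.41616746 0.3862149  0.0205734 ]
[-0.00366069 -0.00340432 -0.00337162]
```

View pics/b.png

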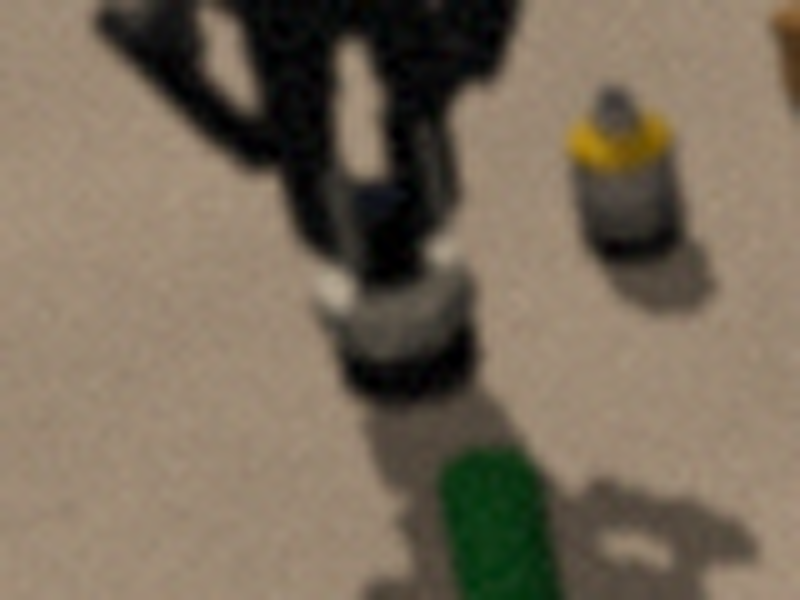

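Call:
play_rows --targets '[[[1,0,0,5,0],[1,0,0,10,0],[1,1,-4,12,0],[1,2.3,-10,12,0],[1,3.7,-16,12,0],[1,5.1,-22,12,0],[1,6.5,-28,12,0],[1,8,-34,12,0],[1,9.5,-40,12,0],[1,10.8,-46,12,0]]]'

```text
clock: 4.68
tcp_pos: [0.5239, -0.076, 0.1398]
eef_rot: [[0.0, 1.0, 0.0], [1.0, -0.0, 0.0], [0.0, 0.0, -1.0]]
wrist_force: [1.9, 0.3, -1.4]
finger_gap: 0.0214
grasp_force: 39.5
```

Call:
play_rows --targets '[[[1,0.7,-3,0,0],[1,0.95,-4,0,0],[1,0.95,-4,-5,0],[1,0.95,-4,-9,0],[1,0.95,-4,-11,0],[1,0.95,-4,-11,0]]]'

```text
clock: 5.42
tcp_pos: [0.5308, -0.1124, 0.0275]
eef_rot: [[-0.001, 1.0, -0.005], [1.0, 0.001, 0.002], [0.002, -0.005, -1.0]]
wrist_force: [-0.0, 0.0, -1.3]
finger_gap: 0.0221
grasp_force: 39.4
```

Run:
```python
from h import *
s=env.observe(); print(s['clock'],s['finger_gap'],s['grasp_force'],s['tcp_pos'],s['wrist_force'])
c=cam('side'); cv2.imwrite('pics/c.png',cv2.resize(c['img'][190:280,250:370],(800,600),interpolation=cv2.INTER_CUBIC))
```

```text
5.425 0.02211999817114474 39.38592731952667 [ 0.53083048 -0.11241792  0.02753671] [-0.00467818  0.04721758 -1.25432136]
```

View pics/c.png

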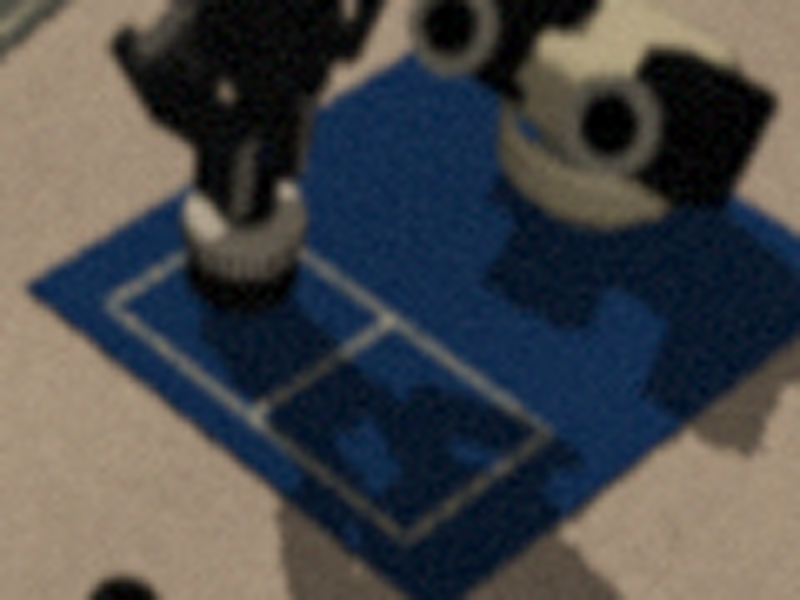

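The part is held above the left field of the blue mat. Lowering it now.

Call:
play_rows --targets '[[[1,0.2,-0.1,-0.7,0],[1,0.2,-0.1,-1.2,0],[1,0.2,-0.1,-1.3,0],[1,0.2,-0.1,-1.35,0],[1,0.2,-0.1,-1.35,0]]]'

```text
clock: 6.1
tcp_pos: [0.5355, -0.1152, 0.0165]
eef_rot: [[0.0, 1.0, 0.0], [1.0, -0.0, -0.0], [-0.0, 0.0, -1.0]]
wrist_force: [0.9, 0.2, -0.7]
finger_gap: 0.0217
grasp_force: 39.4
```

Call:
play_rows --targets '[[[1,-0.1,0.05,0,0],[1,-0.1,0.05,-0.1,0],[1,-0.1,0.05,-0.2,0],[1,-0.1,0.05,-0.2,0]]]'

```text
clock: 6.6
tcp_pos: [0.5343, -0.1146, 0.0142]
eef_rot: [[-0.0, 1.0, -0.0], [1.0, 0.0, 0.0], [0.0, -0.0, -1.0]]
wrist_force: [0.3, -0.0, -0.7]
finger_gap: 0.0215
grasp_force: 39.4
```

Call:
play_rows --targets '[[[1,0,0,-0.1,0],[1,0,0,-0.1,0],[0.6,0,0,-0.1,0],[0.3,0,0,-0.1,0],[0,0,0,-0.1,0],[0,0,0,-0.1,0],[0,0,0,3,0],[0,0,0,8,0],[0,0,0,12,0],[0,0,0,12,0]]]'

```text
clock: 7.85
tcp_pos: [0.5379, -0.1155, 0.1391]
eef_rot: [[-0.0, 1.0, 0.009], [1.0, 0.0, -0.002], [-0.002, 0.009, -1.0]]
wrist_force: [0.5, 0.3, -0.4]
finger_gap: 0.0854
grasp_force: 0.0
```

Call:
play_rows --targets '[[[0,-5.5,4.6,0,0],[0,-11.1,9.2,-3.5,0],[0.3,-11.1,9.2,-3.5,0],[0.3,-11.1,9.2,-3.5,0]]]'

```text
clock: 8.35
tcp_pos: [0.4199, -0.0215, 0.0969]
eef_rot: [[-0.002, 1.0, -0.005], [1.0, 0.002, 0.001], [0.001, -0.005, -1.0]]
wrist_force: [0.5, -0.2, -0.9]
finger_gap: 0.0599
grasp_force: 0.0
```

Run:
```python
from h import *
s=env.observe(); print(s['clock'],s['finger_gap'],s['tcp_pos'])
c=cam('side'); cv2.imwrite('pics/d.png',cv2.resize(c['img'][150:280,180:353],(800,600),interpolation=cv2.INTER_CUBIC))
W=world(c); P=W.reshape(-1,3); t=s['tcp_pos']; P=P[(abs(P[:,0]-t[0])<.07)&(abs(P[:,1]-t[1])<.03)&(P[:,2]>.065)]
for z in np.arange(.06,.16,.01):
    q=P[(P[:,2]>=z)&(P[:,2]<z+.01)]
    if len(q): print(round(z,3),len(q),q[:,:2].min(0).round(3),q[:,:2].max(0).round(3))
r=cam('top'); 
from meas import blobs
for q in (c,r):
  for b in blobs(q): print(b[2:])
```

```text
8.35 0.05988927399635144 [ 0.4199421  -0.02152623  0.09685838]
0.14 39 [ 0.376 -0.034] [ 0.459 -0.01 ]
0.15 65 [ 0.374 -0.035] [ 0.462 -0.012]
(np.float64(0.0527), array([0.5134, 0.4196]), array([0.5142, 0.4185]))
(np.float64(0.1168), array([0.3386, 0.1897]), array([0.3394, 0.1905]))
(np.float64(0.0681), array([ 0.5327, -0.1134]), array([ 0.5331, -0.1128]))
(np.float64(0.0591), array([ 0.4211, -0.0231]), array([ 0.4225, -0.0211]))
(np.float64(0.07), array([ 0.3575, -0.2188]), array([ 0.3574, -0.2189]))
(np.float64(0.0649), array([ 0.518 , -0.3925]), array([ 0.5173, -0.3921]))
(np.float64(0.0487), array([ 0.4181, -0.3699]), array([ 0.4195, -0.3701]))
(np.float64(0.0529), array([0.7012, 0.1925]), array([0.7004, 0.1943]))
(np.float64(0.0665), array([ 0.7156, -0.8206]), array([ 0.6425, -0.8263]))
(np.float64(0.0381), array([0.645 , 0.4324]), array([0.6471, 0.4323]))
(np.float64(0.07), array([ 0.5357, -0.1132]), array([ 0.5363, -0.113 ]))
(np.float64(0.0532), array([0.5149, 0.4198]), array([0.5162, 0.4209]))
(np.float64(0.0664), array([ 0.5218, -0.3927]), array([ 0.5216, -0.3927]))
(np.float64(0.0501), array([ 0.4217, -0.369 ]), array([ 0.4212, -0.3711]))
(np.float64(0.0706), array([ 0.3606, -0.2188]), array([ 0.3606, -0.2186]))
(np.float64(0.1183), array([0.3418, 0.1913]), array([0.3422, 0.1908]))
(np.float64(0.025), array([0.0311, 0.7681]), array([0.0151, 0.7685]))
(np.float64(0.0432), array([-0.0399, -0.7182]), array([-0.0434, -0.7091]))
```

View pics/d.png

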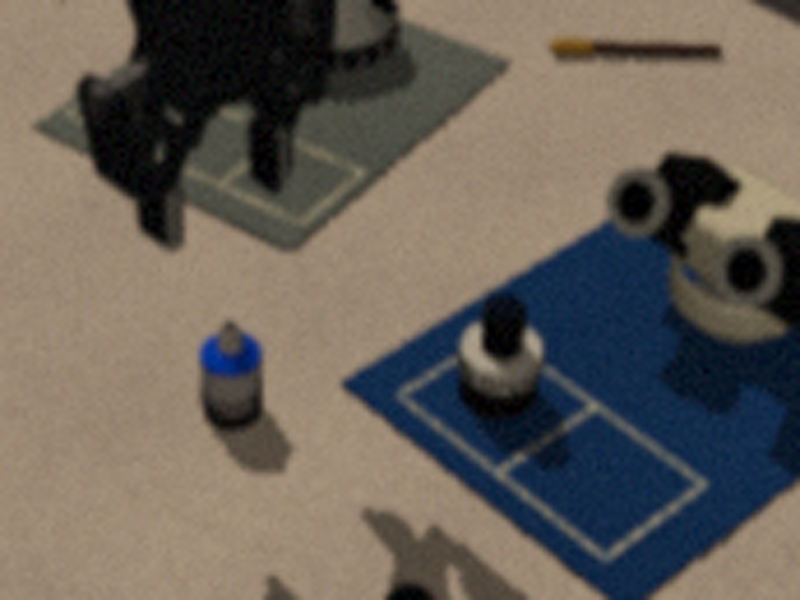

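The ringed eyepiece stands in the left field at (0.534,-0.113). The blue objective is at crop (232,380), under the fingers. Real fingertips sit about 32–42 mm above the reported TCP depending on opening, so I'll allow for that when descending.

Call:
play_rows --targets '[[[0.2,0,0,-4,0],[0.2,0,0,-8,0],[0.2,0,0,-10.5,0],[0.2,0,0,-11.5,0],[0.2,0,0,-12,0],[0.2,0,0,-12,0]]]'

```text
clock: 9.2
tcp_pos: [0.4245, -0.0229, -0.02]
eef_rot: [[0.0, 1.0, 0.001], [1.0, -0.0, -0.0], [-0.0, 0.001, -1.0]]
wrist_force: [-0.2, -0.1, -0.0]
finger_gap: 0.0682
grasp_force: 0.0
```

Call:
play_rows --targets '[[[0.4,-0.1,0,0,0],[0.6,-0.1,0,0,0],[1,-0.1,0,0,0],[1,-0.1,0,0,0],[1,-0.1,0,0,0],[1,-0.1,0,0,0],[1,-0.1,0,2,0],[1,-0.1,0,2,0]]]'

```text
clock: 10.2
tcp_pos: [0.4238, -0.0227, 0.0004]
eef_rot: [[-0.0, 1.0, 0.003], [1.0, 0.0, -0.0], [-0.0, 0.003, -1.0]]
wrist_force: [0.5, -0.2, -2.3]
finger_gap: 0.0318
grasp_force: 40.2
```

Run:
```python
from h import *
s=env.observe(); print(s['clock'],s['finger_gap'],s['grasp_force'],s['tcp_pos'],s['wrist_force'])
c=cam('side'); cv2.imwrite('pics/e.png',cv2.resize(c['img'][190:250,190:270],(640,480),interpolation=cv2.INTER_CUBIC))
```

```text
10.2 0.03180910160334052 40.1679128408432 [ 4.23801576e-01 -2.27217234e-02  4.08737478e-04] [ 0.54009364 -0.23829204 -2.30316157]
```

View pics/e.png

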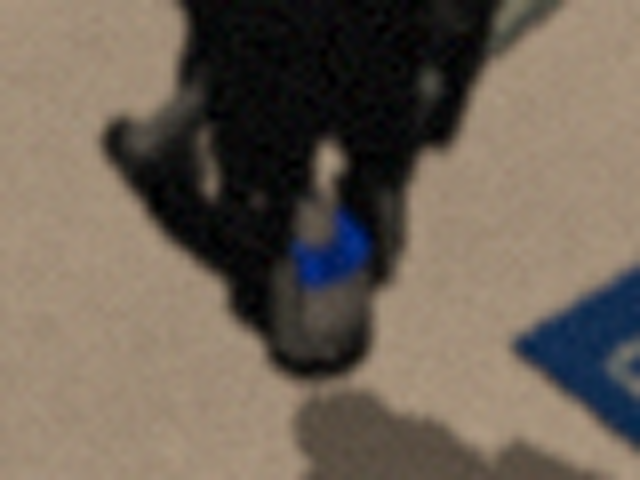

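Blue objective is held and upright. Carrying it to the right field of the grey mat.

Call:
play_rows --targets '[[[1,0,0,5,0],[1,1,1,9,0],[1,5,4.2,9,0],[1,9,7.5,9,0],[1,13,10.7,9,0],[1,15.9,12.9,9,0],[1,15.9,12.9,6,0],[1,15.9,12.9,2,0],[1,15.9,12.9,-0.8,0],[1,15.9,12.9,-0.8,0]]]'

```text
clock: 11.5
tcp_pos: [0.5772, 0.1058, -0.0129]
eef_rot: [[-0.0, 1.0, -0.009], [1.0, 0.0, -0.001], [-0.001, -0.009, -1.0]]
wrist_force: [-0.4, -0.5, -1.3]
finger_gap: 0.032
grasp_force: 40.5
```

Call:
play_rows --targets '[[[1,0,0,-0.3,0],[1,0,0,-0.5,0],[1,0,0,-0.5,0],[1,0,0,-0.5,0]]]'

```text
clock: 12.0
tcp_pos: [0.5821, 0.1065, -0.0128]
eef_rot: [[-0.0, 1.0, 0.001], [1.0, 0.0, 0.0], [0.0, 0.001, -1.0]]
wrist_force: [-0.0, -0.7, -1.9]
finger_gap: 0.0319
grasp_force: 40.5
```

Call:
play_rows --targets '[[[1,0,0,-0.2,0],[1,0,0,-0.35,0],[1,0,0,-0.4,0],[1,0,0,-0.4,0]]]'

```text
clock: 12.5
tcp_pos: [0.5816, 0.1064, -0.0165]
eef_rot: [[-0.0, 1.0, -0.0], [1.0, 0.0, -0.0], [-0.0, -0.0, -1.0]]
wrist_force: [-2.3, -0.1, 6.8]
finger_gap: 0.0315
grasp_force: 41.4
```

Contact (6.8 N upward). Releasing, then moving to the yellow objective.

Call:
play_rows --targets '[[[0.7,0,0,0.1,0],[0.4,0,0,0.1,0],[0.2,0,0,0.1,0],[0.2,0,0,0.1,0],[0.2,0,0,4,0],[0.2,0,0,8,0],[0.2,0,0,11,0],[0.2,-1,4.7,12,0],[0.2,-2.2,10.4,12,0],[0.2,-3.5,16.5,12,0]]]'

```text
clock: 13.75
tcp_pos: [0.5466, 0.2726, 0.103]
eef_rot: [[0.001, 1.0, 0.001], [1.0, -0.001, 0.0], [0.0, 0.001, -1.0]]
wrist_force: [0.1, 0.1, 0.2]
finger_gap: 0.068
grasp_force: 0.0
```

Call:
play_rows --targets '[[[0.2,-1.2,5.7,0,0],[0.2,-2.4,11.5,0,0],[0.2,-3.2,14.9,-1,0],[0.2,-3.2,14.9,-5,0],[0.2,-3.2,14.9,-8,0],[0.2,-3.2,14.9,-8,0]]]'

```text
clock: 14.5
tcp_pos: [0.5117, 0.4186, 0.0188]
eef_rot: [[-0.0, 1.0, -0.006], [1.0, 0.0, -0.004], [-0.004, -0.006, -1.0]]
wrist_force: [0.0, 0.2, 0.4]
finger_gap: 0.0682
grasp_force: 0.0
```

Run:
```python
from meas import *
s=env.observe(); print(s['clock'],s['finger_gap'],s['tcp_pos'])
for q in (cam('side'),cam('top')):
  for b in blobs(q): print(*b[2:])
```

```text
14.5 0.06819814785898494 [0.51165379 0.41857753 0.018773  ]
0.0357 [0.6435 0.4315] [0.6447 0.4351]
0.0532 [0.5134 0.4198] [0.5132 0.4206]
0.0526 [0.6952 0.1916] [0.6951 0.1903]
0.0611 [0.5771 0.1058] [0.5767 0.107 ]
0.1171 [0.3387 0.1895] [0.3396 0.1905]
0.0681 [ 0.5327 -0.1136] [ 0.5334 -0.1133]
0.0697 [ 0.3575 -0.2187] [ 0.3576 -0.2185]
0.0651 [ 0.518  -0.3925] [ 0.5179 -0.3927]
0.0488 [ 0.4182 -0.3701] [ 0.4193 -0.3702]
0.0533 [0.7003 0.1923] [0.7007 0.1944]
0.0667 [ 0.7132 -0.8203] [ 0.6419 -0.8265]
0.0629 [0.5796 0.1062] [0.5801 0.1073]
0.0693 [ 0.5351 -0.1125] [ 0.5362 -0.1129]
0.0656 [ 0.5219 -0.3921] [ 0.5214 -0.3926]
0.0493 [ 0.4219 -0.3698] [ 0.4212 -0.3703]
0.0705 [ 0.3609 -0.2191] [ 0.3608 -0.2178]
0.1197 [0.3418 0.1904] [0.3421 0.1912]
0.0242 [0.0335 0.7683] [0.0108 0.7686]
0.0431 [-0.0395 -0.7198] [-0.0439 -0.7076]
```

Call:
play_rows --targets '[[[0.2,0,0,-2,0],[0.2,0,0,-3.5,0],[0.2,0,0,-4,0],[0.2,0,0,-4,0]]]'

```text
clock: 15.1
tcp_pos: [0.5139, 0.4199, -0.0185]
eef_rot: [[0.0, 1.0, -0.001], [1.0, -0.0, -0.001], [-0.001, -0.001, -1.0]]
wrist_force: [-0.2, 0.1, -0.6]
finger_gap: 0.0681
grasp_force: 0.0
```

Call:
play_rows --targets '[[[0.4,0,0,-0.2,0],[0.6,0,0,-0.2,0],[1,0,0,-0.2,0],[1,0,0,-0.2,0],[1,0,0,-0.2,0],[1,0,0,-0.2,0]]]'

```text
clock: 15.85
tcp_pos: [0.5152, 0.4209, -0.0188]
eef_rot: [[0.0, 1.0, 0.001], [1.0, -0.0, 0.001], [0.001, 0.001, -1.0]]
wrist_force: [1.0, 0.1, 5.3]
finger_gap: 0.0313
grasp_force: 40.1
```

Call:
play_rows --targets '[[[1,0,0,2,0],[1,0,0,6,0],[1,0,0,11,0],[1,0.6,-3,12,0],[1,1.9,-8.5,12,0],[1,3.2,-14.5,12,0],[1,4.5,-20.5,12,0],[1,5.6,-25.1,12,0],[1,5.6,-25.1,9,0],[1,5.6,-25.1,5,0]]]'

```text
clock: 17.1
tcp_pos: [0.5716, 0.1686, 0.0315]
eef_rot: [[0.002, 1.0, 0.003], [1.0, -0.002, 0.001], [0.001, 0.003, -1.0]]
wrist_force: [0.6, 1.1, -2.0]
finger_gap: 0.0314
grasp_force: 39.9
```

Call:
play_rows --targets '[[[1,0,0,-2,0],[1,0,0,-3.5,0],[1,0,0,-3.5,0],[1,0,0,-3.5,0]]]'

```text
clock: 17.6
tcp_pos: [0.5716, 0.17, -0.0034]
eef_rot: [[-0.0, 1.0, 0.002], [1.0, 0.0, 0.001], [0.0, 0.002, -1.0]]
wrist_force: [0.4, 0.3, -1.1]
finger_gap: 0.0314
grasp_force: 39.9
```

Call:
play_rows --targets '[[[1,0,0,-0.6,0],[1,0,0,-1,0],[1,0,0,-1.2,0],[1,0,0,-1.2,0]]]'

```text
clock: 18.1
tcp_pos: [0.5704, 0.1694, -0.0158]
eef_rot: [[0.0, 1.0, -0.0], [1.0, -0.0, -0.0], [-0.0, -0.0, -1.0]]
wrist_force: [-3.2, 0.1, 4.8]
finger_gap: 0.0309
grasp_force: 40.5
```

Call:
play_rows --targets '[[[0.7,0,0,0.1,0],[0.4,0,0,0.1,0],[0.2,0,0,0.1,0],[0.2,0,0,0.1,0],[0.2,0,0,4,0],[0.2,0,0,8,0],[0.2,0,0,11,0],[0.2,-1.5,-5.4,12,0],[0.2,-3,-10.8,12,0],[0.2,-4.6,-16.5,12,0]]]'

```text
clock: 19.35
tcp_pos: [0.5243, 0.0032, 0.1039]
eef_rot: [[-0.001, 1.0, 0.001], [1.0, 0.001, -0.0], [-0.0, 0.001, -1.0]]
wrist_force: [1.2, -0.9, -0.0]
finger_gap: 0.0682
grasp_force: 0.0
```

Call:
play_rows --targets '[[[0.2,-1.5,-5.5,0,0],[0.2,-3,-11,0,0],[0.2,-4.5,-16.5,0,0],[0.2,-6,-22,0,0],[0.2,-7.5,-27.5,0,0],[0.2,-9,-33,0,0],[0.2,-10.4,-37.4,-1,0],[0.2,-10.4,-37.4,-5,0],[0.2,-10.4,-37.4,-8,0],[0.2,-10.4,-37.4,-8,0]]]'

```text
clock: 20.6
tcp_pos: [0.418, -0.3677, 0.0205]
eef_rot: [[0.001, 1.0, -0.005], [1.0, -0.001, 0.005], [0.005, -0.005, -1.0]]
wrist_force: [-0.0, 0.0, -0.5]
finger_gap: 0.0681
grasp_force: 0.0
```

Run:
```python
from meas import *
s=env.observe(); print(s['clock'],s['finger_gap'],s['tcp_pos'])
for q in (cam('side'),cam('top')):
  for b in blobs(q)[2:]: print(*b[2:])
```

```text
20.6 0.06814041152101072 [ 0.41798713 -0.36765888  0.02049023]
0.0561 [0.5659 0.168 ] [0.5664 0.1678]
0.0608 [0.5772 0.1057] [0.5764 0.1074]
0.1168 [0.339  0.1898] [0.3391 0.1914]
0.0679 [ 0.5329 -0.1134] [ 0.5327 -0.1135]
0.0703 [ 0.3574 -0.2185] [ 0.3572 -0.2186]
0.0647 [ 0.5179 -0.3925] [ 0.5171 -0.3921]
0.0368 [0.6473 0.4328] [0.647  0.4329]
0.0636 [0.58   0.1067] [0.5802 0.1077]
0.0571 [0.5692 0.1687] [0.5698 0.1695]
0.0685 [ 0.5356 -0.113 ] [ 0.5363 -0.1128]
0.0706 [ 0.3608 -0.2187] [ 0.3608 -0.2186]
0.1178 [0.3417 0.1908] [0.3421 0.1905]
0.0245 [0.0304 0.7684] [0.018  0.7693]
0.0435 [-0.0402 -0.7186] [-0.0436 -0.7071]
```

Call:
play_rows --targets '[[[0.2,0,0,-2,0],[0.2,0,0,-3.5,0],[0.2,0,0,-4.3,0],[0.2,0,0,-4.3,0],[0.2,0,0,-4.3,0]]]'

```text
clock: 21.32
tcp_pos: [0.4209, -0.37, -0.019]
eef_rot: [[-0.0, 1.0, 0.001], [1.0, 0.0, -0.001], [-0.001, 0.001, -1.0]]
wrist_force: [-0.3, -0.3, 0.1]
finger_gap: 0.0686
grasp_force: 0.0
```

Call:
play_rows --targets '[[[0.4,0,0,-0.3,0],[0.6,0,0,-0.4,0],[1,0,0,-0.4,0],[1,0,0,-0.4,0],[1,0,0,-0.4,0],[1,0,0,-0.4,0]]]'

```text
clock: 22.08
tcp_pos: [0.4207, -0.3699, -0.0233]
eef_rot: [[-0.0, 1.0, 0.001], [1.0, 0.0, -0.0], [-0.0, 0.001, -1.0]]
wrist_force: [0.6, -0.3, 2.3]
finger_gap: 0.0314
grasp_force: 39.8
```

Call:
play_rows --targets '[[[1,0,0,2,0],[1,0,0,6,0],[1,0,0,11,0],[1,0.5,2,13,0],[1,1.9,8,13,0],[1,3.2,14,13,0],[1,4.6,20,13,0],[1,6,26,13,0],[1,7.4,32,13,0],[1,8.7,38,13,0]]]'

```text
clock: 23.32
tcp_pos: [0.5067, 0.0123, 0.1058]
eef_rot: [[0.0, 1.0, -0.001], [1.0, -0.0, -0.0], [-0.0, -0.001, -1.0]]
wrist_force: [0.7, -0.7, -1.2]
finger_gap: 0.0314
grasp_force: 39.9
```

Call:
play_rows --targets '[[[1,1.3,6,0,0],[1,2.7,12,0,0],[1,4,18,0,0],[1,5,22.1,0,0],[1,5,22.1,-3,0],[1,5,22.1,-7,0],[1,5,22.1,-10.5,0],[1,5,22.1,-11,0],[1,5,22.1,-11,0],[1,5,22.1,-11,0]]]'

```text
clock: 24.58
tcp_pos: [0.5591, 0.2319, -0.0017]
eef_rot: [[0.0, 1.0, 0.003], [1.0, -0.0, 0.001], [0.001, 0.003, -1.0]]
wrist_force: [0.1, 0.4, -0.9]
finger_gap: 0.0316
grasp_force: 39.9
```

Call:
play_rows --targets '[[[1,0,0,-1,0],[1,0,0,-1.5,0],[1,0,0,-1.8,0],[1,0,0,-1.8,0]]]'

```text
clock: 25.08
tcp_pos: [0.5572, 0.2313, -0.0203]
eef_rot: [[-0.0, 1.0, -0.001], [1.0, 0.0, -0.0], [-0.0, -0.001, -1.0]]
wrist_force: [-4.9, -1.3, 8.6]
finger_gap: 0.0314
grasp_force: 41.0
```

Call:
play_rows --targets '[[[0.7,0,0,0.1,0],[0.4,0,0,0.1,0],[0.2,0,0,0.1,0],[0.2,0,0,0.1,0],[0.2,0,0,4,0],[0.2,0,0,8,0],[0.2,0,0,12,0],[0,-0.3,-5,13.5,0],[0,-0.6,-11,13.5,0],[0,-1,-17,13.5,0]]]'

```text
clock: 26.32
tcp_pos: [0.5477, 0.0601, 0.114]
eef_rot: [[-0.001, 1.0, 0.002], [1.0, 0.001, -0.0], [-0.0, 0.002, -1.0]]
wrist_force: [1.3, -0.7, 0.4]
finger_gap: 0.0851
grasp_force: 0.0
```

Call:
play_rows --targets '[[[0,-0.3,-6,0,0],[0,-0.7,-12,0,0],[0,-1,-18,0,0],[0,-1.4,-24,0,0],[0,-1.7,-30,0,0],[0,-2,-36,0,0],[0,-2.4,-42,0,0],[0,-2.7,-45.4,0,0],[0,-2.7,-45.4,-3,0],[0,-2.7,-45.4,-3,0]]]'

```text
clock: 27.58
tcp_pos: [0.518, -0.3914, 0.0802]
eef_rot: [[0.001, 1.0, -0.005], [1.0, -0.001, 0.004], [0.004, -0.005, -1.0]]
wrist_force: [-0.6, 0.4, -0.5]
finger_gap: 0.0854
grasp_force: 0.0
```

Run:
```python
from meas import *
s=env.observe(); print(s['clock'],s['finger_gap'],s['tcp_pos'])
for q in (cam('side'),cam('top')):
  for b in blobs(q)[1:]: print(*b[2:])
```

```text
27.575 0.0854325962260142 [ 0.51800056 -0.39140889  0.08018923]
0.0528 [0.6966 0.192 ] [0.6949 0.1907]
0.052 [0.5522 0.2282] [0.553  0.2287]
0.0558 [0.5661 0.169 ] [0.5671 0.1689]
0.0612 [0.577  0.1059] [0.5765 0.107 ]
0.1165 [0.3382 0.1893] [0.3389 0.1908]
0.068 [ 0.5326 -0.1136] [ 0.5332 -0.1132]
0.0701 [ 0.3574 -0.2188] [ 0.3578 -0.218 ]
0.0649 [ 0.5179 -0.3924] [ 0.5177 -0.3922]
0.0656 [ 0.7134 -0.8208] [ 0.6417 -0.8262]
0.0371 [0.6468 0.4341] [0.6474 0.4327]
0.0649 [0.5803 0.1064] [0.5805 0.1077]
0.0573 [0.5694 0.1695] [0.5699 0.1693]
0.0525 [0.5561 0.2301] [0.5564 0.2292]
0.0686 [ 0.5356 -0.1125] [ 0.5363 -0.1128]
0.0651 [ 0.5218 -0.3925] [ 0.5214 -0.3928]
0.0707 [ 0.3606 -0.2191] [ 0.3607 -0.2185]
0.1174 [0.3416 0.1908] [0.3421 0.1909]
0.0241 [0.0281 0.7681] [0.0159 0.7711]
0.0432 [-0.0394 -0.719 ] [-0.0433 -0.7087]
```

Call:
play_rows --targets '[[[0,0,0,-3,0],[0,0,0,-6,0],[0,0,0,-7,0],[0,0,0,-7,0],[0.4,0,0,-7,0],[1,0,0,-7,0],[1,0,0,-7,0],[1,0,0,-7,0],[1,0,0,-7,0],[1,0,0,-7,0]]]'

```text
clock: 28.92
tcp_pos: [0.521, -0.393, 0.0141]
eef_rot: [[0.0, 1.0, 0.001], [1.0, -0.0, -0.001], [-0.001, 0.001, -1.0]]
wrist_force: [-0.1, 0.7, 5.0]
finger_gap: 0.0211
grasp_force: 39.3
```

Call:
play_rows --targets '[[[1,0,0,0,0],[1,0,0,0,0],[1,0,0,1,0],[1,0,0,1,0]]]'

```text
clock: 29.42
tcp_pos: [0.5205, -0.3927, 0.0237]
eef_rot: [[0.0, 1.0, 0.0], [1.0, -0.0, -0.0], [-0.0, 0.0, -1.0]]
wrist_force: [-0.1, 0.9, -0.8]
finger_gap: 0.0212
grasp_force: 39.3
```

Call:
play_rows --targets '[[[1,0,0,5,0],[1,0,2,8,0],[1,0.3,7.5,8,0],[1,0.7,13.5,8,0],[1,1,18.5,8,0],[1,1.1,20.3,8,0],[1,1.1,20.3,5,0],[1,1.1,20.3,1.5,0],[1,1.1,20.3,0.5,0],[1,1.1,20.3,0.5,0]]]'

```text
clock: 30.68
tcp_pos: [0.5307, -0.1898, 0.0277]
eef_rot: [[0.0, 1.0, -0.002], [1.0, -0.0, 0.001], [0.001, -0.002, -1.0]]
wrist_force: [-0.4, 0.4, -0.1]
finger_gap: 0.0214
grasp_force: 39.4
```

Call:
play_rows --targets '[[[1,0,0,0,0],[1,0,0,-0.5,0],[1,0,0,-0.8,0],[1,0,0,-0.8,0],[1,0,0,-0.8,0]]]'

```text
clock: 31.3
tcp_pos: [0.5314, -0.1896, 0.0204]
eef_rot: [[-0.0, 1.0, 0.0], [1.0, 0.0, -0.0], [-0.0, 0.0, -1.0]]
wrist_force: [0.2, -0.1, -0.7]
finger_gap: 0.0209
grasp_force: 39.4
```

Call:
play_rows --targets '[[[1,0,0,-0.2,0],[1,0,0,-0.35,0],[1,0,0,-0.35,0]]]'

```text
clock: 31.68
tcp_pos: [0.5317, -0.1897, 0.0172]
eef_rot: [[-0.0, 1.0, 0.0], [1.0, 0.0, -0.0], [-0.0, 0.0, -1.0]]
wrist_force: [0.3, 0.3, 1.1]
finger_gap: 0.0214
grasp_force: 39.7
```

Just touching the mat. Releasing, raising and backing off.

Call:
play_rows --targets '[[[0.6,0,0,0,0],[0.3,0,0,0,0],[0,0,0,0,0],[0,0,0,0,0],[0,0,0,4,0],[0,0,0,9,0],[0,0,0,14,0],[0,0,0,16,0],[0,-2,0,16,0],[0,-2,0,16,0]]]'

```text
clock: 32.92
tcp_pos: [0.5101, -0.1893, 0.176]
eef_rot: [[0.0, 1.0, -0.002], [1.0, -0.0, 0.001], [0.001, -0.002, -1.0]]
wrist_force: [0.1, 0.6, 0.7]
finger_gap: 0.0854
grasp_force: 0.0
```

Call:
play_rows --targets '[[[0,-2,-5,0,0],[0,-4,-11,0,0],[0,-5,-17,0,0],[0,-5,-22,0,0],[0,-5,-28,0,0],[0,-5,-28,0,0],[0,-5,-28,0,0],[0,-5,-28,0,0]]]'

```text
clock: 33.92
tcp_pos: [0.4616, -0.4681, 0.1762]
eef_rot: [[-0.001, 1.0, -0.001], [1.0, 0.001, 0.001], [0.001, -0.001, -1.0]]
wrist_force: [-0.7, 1.2, 0.8]
finger_gap: 0.0854
grasp_force: 0.0
```

Run:
```python
from meas import *
s=env.observe(); print(s['clock'],s['tcp_pos'],s['wrist_force'])
q=cam('top'); cv2.imwrite('pics/f.png',cv2.resize(q['img'][100:270,80:420],(800,400)))
M=[((.570,.169),.193),((.5323,-.152),-.034)]
for q in (cam('side'),q):
  for b in blobs(q):
    x=b[3]; m,a=M[0 if x[1]>0 else 1]; d=x-m; R=np.array([[np.cos(a),np.sin(a)],[-np.sin(a),np.cos(a)]]); e=R@d
    if abs(e[0])<.05 and abs(e[1])<.1: print(b[2],x,e.round(4))
```

```text
33.925 [ 0.46159451 -0.46812491  0.17618996] [-0.68016681  1.16024093  0.79228784]
0.0521 [0.5526 0.2283] [-0.0057  0.0615]
0.0566 [0.5666 0.1699] [-0.0032  0.0015]
0.0616 [0.5773 0.1066] [-0.0048 -0.0626]
0.0682 [ 0.5324 -0.1137] [-0.0012  0.0383]
0.068 [ 0.5286 -0.19  ] [-0.0024 -0.0381]
0.0634 [0.5796 0.1067] [-0.0025 -0.063 ]
0.0554 [0.5689 0.1692] [-0.001   0.0004]
0.0529 [0.5563 0.2299] [-0.0018  0.0624]
0.0685 [ 0.536  -0.1129] [0.0024 0.0392]
0.0699 [ 0.5327 -0.1905] [ 0.0017 -0.0385]
```

View pics/f.png

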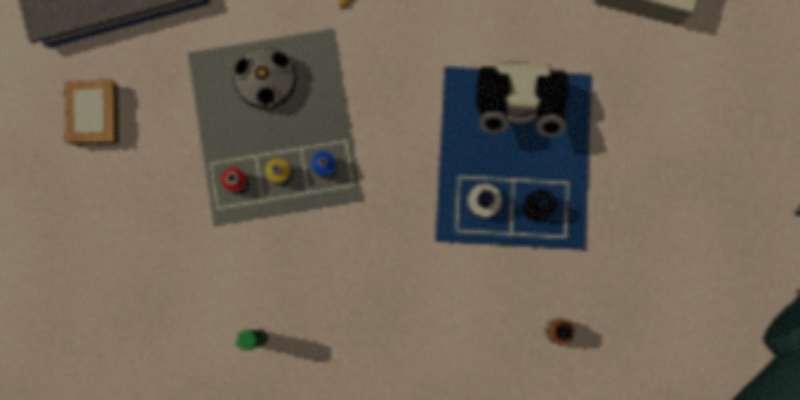

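All five optics are within about 6 mm of their field centres: red (234,180), yellow (277,171) and blue (323,163) on the grey mat, ringed (486,201) and plain (540,206) on the blue mat. The bottle, marker and slide box haven't moved. Handing in.

```bash
python3 -c "
from cell import env
print(env.finish_job())"
```

```text
the job is handed in; nothing more can be done
None
```

The job is handed in: all five optics stand upright in their own fields, each within about 6 mm of the field centre by my last camera check, and the oil bottle, marker and slide box were not moved; no verdict came back.

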